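# Run the sample carriage home under the camera and bar it with the swing gate

## Task

A lidded specimen cup is waiting on the carriage of the photo stand. Slide the carriage all the way in under the camera until it is against its stops, then swing the steel gate shut across the slide behind it until it seats in its catch, so the carriage cannot come back. Keep the cup standing in its nest, and leave the spare cup and the timer beside the stand where they are.

Things in the scene. Friction and masses are not known exactly. Their poses are not given: they have to be found in the camera images.
- photo_stand: Camera stand fixed to the bench, turned so that its loading end is to the robot's right. Origin at bench height; x runs along the slide from loading end to camera, z up. Grey base x -140..115, y -130..85 mm, 12 thick. Light hood: x -35..125, y -75..75, z 150..182 mm, camera to z 312; column at x 66, y -104. Near home an upright tool hits the hood: tilt about 40 deg, wrist towards -x.
- carriage (a joint): Slide of the aluminium carriage along the stand's +x, in m: 0 = out at the loading end, 0.09 = home against the stops under the camera. Friction about 2 N, a little viscous drag; it stays where it is left. A shut gate bars it.
- carriage_grip (a point): Middle of the carriage's black handle: a flat bar 20 mm wide (across the slide, stand y) and 16 thick, leaning 40 deg from vertical (top towards stand -x, the loading end). The bar reaches 25 mm along its lean to either side of this point. In the stand frame: x -0.118 + joint carriage, y 0, z 0.078.
- nest (a point): Centre of the carriage's floor (z 0.046 in the stand frame) inside the black ring, 53 mm inside, 62 outside, 14 high, in which the cup stands. Ring centre 40 mm short of the stand's x origin when out, 50 mm past it (under the lens) when home.
- sample_cup: White-lidded specimen cup, 61 mm wide at the lid, 46 at the foot, 67 high, about 0.09 kg, loose in the carriage's ring. Origin: centre of its underside; z up along its axis.
- gate (a joint): Swing of the gate about its upright pivot, rad, growing clockwise seen from above: 0..0.25 open at the start, 0.60 arm points along stand -x, 2.17 shut: arm points along stand +y, right behind the carriage, against a steel seat post. Friction 0.5 N at the knob; in the last 0.2 rad it rides over a sprung ball (about 4 N at the knob) that rises behind it and holds it.
- gate_knob (a point): Middle of the gate's upright round black knob: 20 mm diameter, from z 55 to 94 mm, this point at z 75. It stands 121 mm from the pivot, on a strap (top at z 50) at the end of a 14 mm square steel arm. Shut, it lies at x -0.0325, y 0.060 in the stand frame.
- gate_hinge (a point): Point on the gate's pivot axis at knob height: x -0.0205, y -0.060, z 0.075 in the stand frame.
- spare_cup: Red-lidded specimen cup, 61 mm wide, 67 high, standing on the bench past the stand's camera end; bystander. Origin: centre of its underside.
- bench_timer: White timer, 60 x 62 x 17 mm, lying on the bench past the stand's camera end; bystander. Origin: centre of its underside.

How it is judged (in metres and radians):
At the end, for the whole second after the job is handed in: The carriage is within 5 mm of its stops, the gate is within 0.06 rad of fully shut (seated behind the catch ball), and the cup stands upright (within 0.15 rad), at rest, in the carriage's nest (within 8 mm of its centre) (value of joint carriage above 0.085 m and value of joint gate above 2.11 rad and horizontal distance between sample_cup and nest below 0.008 m and height (world z) of sample_cup below 0.056 m and angle between sample_cup's own z axis and vertical below 0.15 rad and linear speed of sample_cup below 0.02 m/s); the robot touches nothing.
It fails at once if the sample cup is tipped or thrown out of its nest (angle between sample_cup's own z axis and vertical above 0.5 rad or horizontal distance between sample_cup and nest above 0.03 m).
It fails at once if the spare cup or the timer is pushed more than 25 mm (distance of any of spare_cup, bench_timer from where it was at the start of the episode above 0.025 m).
It also fails if it takes over 46 s, if anything falls off the work surface, if the arm or the gripper's body presses on something with over 40 N, if the wrist force passes 120 N, or if a joint passes its speed limit or range.

## Robot

A 6-joint arm with a two-finger parallel gripper is mounted at the origin on a cart in front of the work surface, level with it; the furniture and walls round the work are solid. World frame = base frame: x ahead of the robot, y to its left, z up, the work surface at z = 0. Lengths are in mm, angles in rad, forces in N, time in s.
With the tool pointing down it reaches from about 275 to 825 mm from the base axis. Payload 5.2 kg.
Tool frame: the origin (TCP) lies midway between the tips of the shut fingers; the grasp point (between the pads) lies 19 mm behind it (r.hold_point_z is the distance from the TCP to the grasp point, in mm); z points along the fingers, y is the line along which they close (so a half turn about z gives the same grasp; the last joint's range is limited). The gripper opens to 93 mm and grips with 3 to 60 N. Pads are 15 mm wide; open, the fingers measure 128 mm over their backs; the gripper's body (75 mm by 188 mm) begins 65 mm behind the grasp point.
Start: joints at [0.945, 0.259, 1.535, -0, 1.348, -0.203], TCP at [225.653, 501.583, 218.653] pointing down, gripper open.
Joint ranges: [-3.14, 3.14], [-0.91, 2.08], [0.19, 2.58], [-1.22, 4.36], [0.22, 2.71], [-3.12, 3.12]. Speed limits (rad/s): [2.57, 2.57, 3.14, 3.14, 3.14, 3.14].

## Interface

Orientations are given as a rotation vector (axis times angle).
In Python, from bench import r gives the robot as it stands. Calls block until the motion is done:
- r.move_ptp(position, orientation): joint-space move of the TCP to a pose.
- r.line_to(position, rotation=None, feed=150): straight line of the TCP; rotation=None keeps the orientation; feed is the mean speed in mm/s.
- r.set_joints(angles): joint-space move.
- r.gripper_to(opening, squeeze=None): finger opening in mm; squeeze is the grip in N (None keeps the last); returns when the fingers have stopped.
- r.dwell(seconds).
- r.ik(position, orientation): joint angles nearest the present ones, or None.
- r.get_obs(): the state.
- r.camera(name): name is "scene" or "top" or "wrist"; returns the picture (420x560x3 uint8, red, green, blue); there is no depth.
- r.calibration(name): a dict with "fx", "fy", "cx", "cy" (pixels), "extrinsics" (4x4, takes a point from camera to world coordinates). Camera axes: x right, y up, looking along -z (the intrinsics and any distortion apply to the point x, -y, -z); pixel columns grow to the right and rows downward; lengths in mm; the calibration is good to about 2 mm. A picture is of the moment at which its call begins: read the wrist's pose just before it. calibration takes no time and is no camera call; for the wrist camera it gives the pose at the moment of the call.
A pose or a line that the arm cannot do raises r.MotionError and nothing moves.
- r.sign_off(): hands the job in; it is judged then, once.
Trained networks look in the newest picture that a camera, given by its name, has taken for a name from the list of things; names that differ only in an ending like _2 or _b are one class to them, and where a whole thing is asked for, a point or a joint stands for the part that bears it (a point fixed in the world has none). Each returns a list of dicts, best first, with "conf" (0 to 1); they miss things now and then, are a little off and sometimes report something else, mostly with a low value. They report only what shows in the picture. A call takes as long as a camera call.
- r.regions_of(camera, target): "pixels" (420x560 bool, what is visible of it) and "pixel" ([column, row] in pixels, amid what is visible of it).
The state is a dict: "t": time; "joint_positions": joint angles; "qd": joint speeds; "effort": joint torques, N m; "tool_pos": TCP position; "ee_rot": TCP orientation; "wrist_force": force on the tool from outside, world axes, zero at the start; "ft_torque": the same for the moment, N m; "gripper_width": finger opening in mm; "finger_force": force on a finger pad.
Only numpy, scipy, OpenCV 4.12 (cv2) and the standard library are available. Lean on these libraries where they do the work, as an engineer would, in place of code of your own. Each camera call takes 0.05 s, during which the arm holds its last target. There are 200 camera calls.

## Working session

There is one attempt and no reset: what is moved stays moved. The work goes in short steps, each a Python script; the robot and the scene stay as the last script left them, time stands still between calls to the robot, and variables do not carry over. Pictures are saved under pics/ and viewed, at most 10 in all, crops included, and the job is handed in when it is done.

```bash
ls; mkdir -p pics
cat > h.py <<'E'
from bench import r
import numpy as np, cv2
def snap(n,f):
    im=r.camera(n); cv2.imwrite('pics/'+f,im[:,:,::-1]); return im
def ray(c,px):
    E=np.array(c['extrinsics']); d=E[:3,:3]@np.array([(px[0]-c['cx'])/c['fx'],-(px[1]-c['cy'])/c['fy'],-1]); return E[:3,3],d/np.linalg.norm(d)
def proj(c,P):
    E=np.array(c['extrinsics']); p=E[:3,:3].T@(np.array(P)-E[:3,3]); return np.array([c['cx']-c['fx']*p[0]/p[2],c['cy']+c['fy']*p[1]/p[2]])
def tri(rs):
    A=0;b=0
    for o,d in rs:
        M=np.eye(3)-np.outer(d,d);A=A+M;b=b+M@o
    X=np.linalg.solve(A,b)
    return X,[np.linalg.norm((np.eye(3)-np.outer(d,d))@(X-o)) for o,d in rs]
E
python3 - <<'E'
from h import *
T=['photo_stand','carriage','carriage_grip','sample_cup','gate','gate_knob','spare_cup','bench_timer']
for n in ['scene','top','wrist']:
    snap(n,n+'0.png'); c=r.calibration(n); print(n,{k:np.round(v,2).tolist() for k,v in c.items()})
    for t in T:
        print(t,[(round(d['conf'],2),np.round(d['pixel']).tolist(),int(d['pixels'].sum())) for d in r.regions_of(n,t)[:2]])
print(r.get_obs())
im=np.hstack([cv2.imread('pics/scene0.png'),cv2.imread('pics/top0.png')])
E
```

```text
bench.py
pics
scene {'fx': 404.15, 'fy': 404.15, 'cx': 272.09, 'cy': 209.69, 'extrinsics': [[0.81, 0.24, -0.54, 101.96], [-0.59, 0.34, -0.73, -544.52], [0.0, 0.91, 0.41, 427.86], [0.0, 0.0, 0.0, 1.0]]}
photo_stand [(0.88, [280.0, 218.0], 15141)]
carriage [(0.94, [265.0, 254.0], 1337)]
carriage_grip [(0.72, [263.0, 249.0], 1319)]
sample_cup [(0.67, [263.0, 222.0], 933), (0.37, [324.0, 257.0], 874)]
gate [(0.82, [323.0, 258.0], 872)]
gate_knob [(0.94, [323.0, 254.0], 979), (0.61, [226.0, 212.0], 371)]
spare_cup [(0.81, [267.0, 197.0], 342)]
bench_timer []
top {'fx': 544.06, 'fy': 544.06, 'cx': 276.25, 'cy': 203.95, 'extrinsics': [[0.43, 0.69, -0.58, -44.61], [-0.9, 0.33, -0.28, -177.16], [-0.0, 0.64, 0.76, 906.71], [0.0, 0.0, 0.0, 1.0]]}
photo_stand [(0.97, [302.0, 232.0], 19250), (0.19, [308.0, 254.0], 1028)]
carriage [(0.65, [314.0, 278.0], 1819)]
carriage_grip [(0.83, [317.0, 279.0], 1745), (0.21, [369.0, 260.0], 785)]
sample_cup [(0.94, [308.0, 257.0], 1113)]
gate [(0.75, [367.0, 259.0], 904), (0.41, [221.0, 220.0], 762)]
gate_knob [(0.88, [367.0, 260.0], 845)]
spare_cup []
bench_t
[... 339 characters left out ...]
 'joint_positions': array([ 9.45172215e-01,  2.58567121e-01,  1.53499638e+00,  1.90744766e-06,
        1.34797119e+00, -2.02759819e-01]), 'qd': array([-5.19755538e-04, -1.20581879e-03,  8.42340551e-05,  1.57332992e-03,
        1.24972599e-03, -1.72971148e-03]), 'effort': array([-8.15915137e-04, -4.37225282e+01, -2.84295988e+01,  7.20519014e-02,
        3.13650083e-02, -1.46575223e-05]), 'tool_pos': array([225.67369937, 501.5874917 , 218.67190865]), 'ee_rot': array([6.59291902e-01, 3.07161240e+00, 8.45291287e-05]), 'wrist_force': array([ 0.17523431,  0.08443494, -0.23984576]), 'ft_torque': array([-0.02386292, -0.0221755 , -0.02034795]), 'finger_force': 0.0, 'gripper_width': 92.84562192522824}
```

View pics/scene0.png

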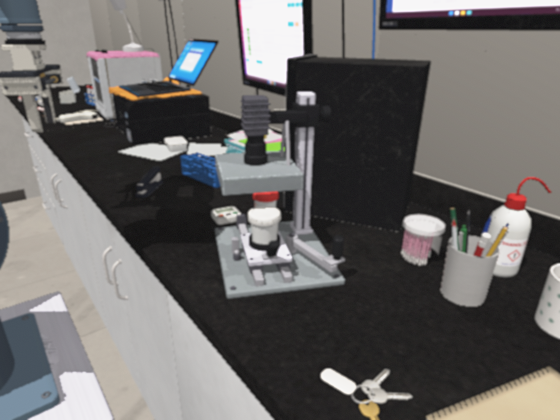

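View pics/top0.png

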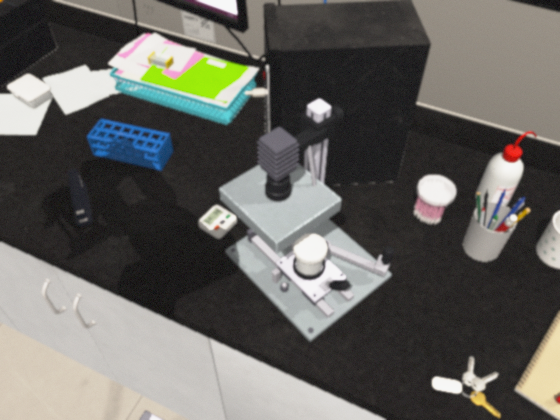

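Scene: the stand is at about (280,220), with the white cup on its carriage at (263,222). The gate arm points right, with its knob near (338,265). Top: base corners lie near (310,338), (390,270) and (230,250). I'll enlarge both for accurate corners.

Run:
```python
import cv2,numpy as np
a=cv2.imread('pics/scene0.png')[185:305,205:355];b=cv2.imread('pics/top0.png')[215:345,220:400]
cv2.imwrite('pics/z1.png',cv2.resize(a,None,fx=5,fy=5,interpolation=cv2.INTER_CUBIC));cv2.imwrite('pics/z2.png',cv2.resize(b,None,fx=4.4,fy=4.4,interpolation=cv2.INTER_CUBIC))
```

```text
(no output)
```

View pics/z1.png

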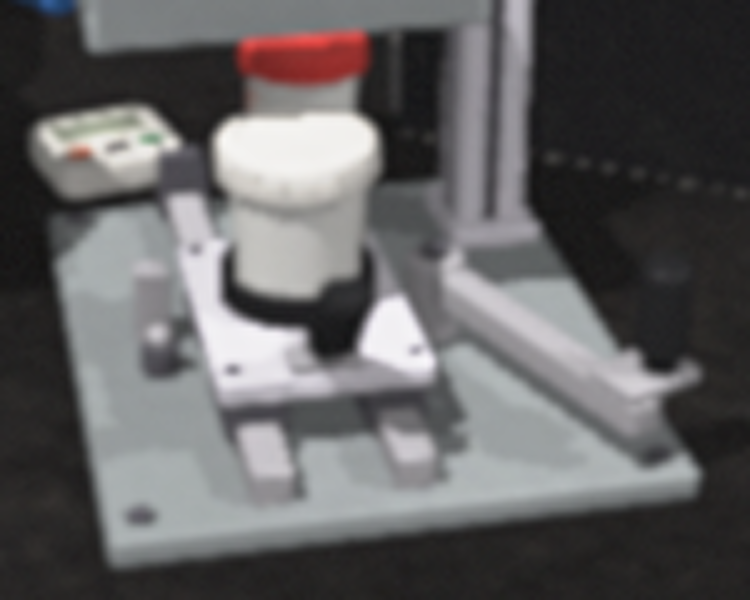

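View pics/z2.png

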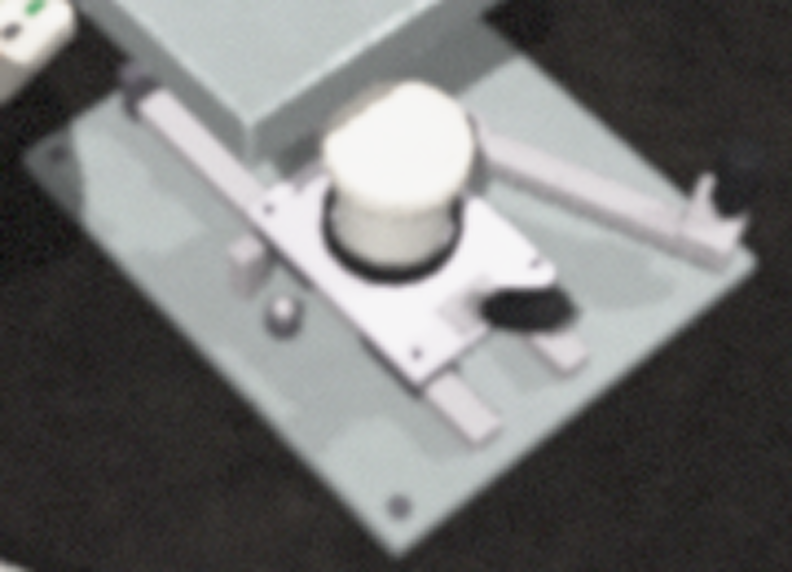

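Scene crop: handle near (338,318), knob (662,312), base corners (112,553), (700,470), (50,213). Top crop: handle (528,308), knob (738,180), base corners (397,545), (757,258), (25,158). The ball catch and post are at the left.

```bash
cat > fit.py <<'E'
from h import *
from scipy.optimize import least_squares
S=r.calibration('scene');Tc=r.calibration('top')
s=lambda x,y:((x+.5)/5-.5+205,(y+.5)/5-.5+185)
t=lambda x,y:((x+.5)/4.4-.5+220,(y+.5)/4.4-.5+215)
st=np.array([[-140,85,12],[-140,-130,12],[115,85,12],[-118,0,78],[-40,0,113]])  # corners, handle mid, cup lid top centre
ps=[s(112,553),s(700,470),s(50,213),s(338,318),s(298,138)];pt=[t(397,545),t(757,258),t(25,158),t(528,308),t(405,135)]
kn=(s(662,312),t(738,180))
for a,b,n in zip(ps,pt,'ABCHL'): print(n,*[np.round(v,1) for v in tri([ray(S,a),ray(Tc,b)])])
print('knob',tri([ray(S,kn[0]),ray(Tc,kn[1])]))
def W(p,P): 
    c,q=np.cos(p[2]),np.sin(p[2]); P=np.asarray(P,float); return np.stack([p[0]+c*P[...,0]-q*P[...,1],p[1]+q*P[...,0]+c*P[...,1],P[...,2]],-1)
def res(p,k=3): return np.concatenate([np.r_[proj(S,w)-a,proj(Tc,w)-b] for w,a,b in zip(W(p,st[:k]),ps,pt)])
for k in (3,5):
    o=least_squares(res,[450,0,1.57],args=(k,),x_scale=[100,100,1]); print(k,o.x,np.round(o.fun,1))
p=o.x; print('handle',W(p,[-118,0,78]),'hinge',W(p,[-20.5,-60,75]))
X=tri([ray(S,kn[0]),ray(Tc,kn[1])])[0]-W(p,[-20.5,-60,75])
c,q=np.cos(p[2]),np.sin(p[2]); v=np.array([c*X[0]+q*X[1],-q*X[0]+c*X[1]]);print('knob in stand rel hinge',v,np.linalg.norm(v),'angle',np.degrees(np.arctan2(v[1],v[0])))
E
python3 fit.py
```

```text
A [380.4 -37.2   6.1] [0.7 0.7]
B [ 572.7 -127.2   12.6] [0.2 0.2]
C [480.6 190.1  13.4] [0.7 0.7]
H [463.3 -55.1  79.4] [0.5 0.5]
L [496.9  15.2 112.9] [1.2 1.2]
knob (array([ 563.6558041 , -111.23702948,   74.0539076 ]), [np.float64(0.1825637117494045), np.float64(0.18256371174925484)])
3 [512.10076446  53.02892969   1.15027106] [-0.5 -1.6  0.7  0.9  0.5  0.3  0.5 -0.1 -0.5  0.2 -0.7 -0.7]
5 [512.43352131  52.77851533   1.14936291] [-0.3 -1.6  0.9  0.8  0.7  0.4  0.7 -0.2 -0.2  0.2 -0.5 -0.8  0.6  0.4
 -0.2  0.2 -0.2 -0.5 -1.1  0.6]
handle [464.16339476 -54.89689915  78.        ] hinge [558.79782025   9.52806117  75.        ]
knob in stand rel hinge [-108.21131945  -53.83416639] 120.86276154059172 angle -153.55006452780745
```

```bash
cat > plan.py <<'E'
from h import *
from scipy.spatial.transform import Rotation as R
p=np.array([512.4,52.8,1.1494]); c,s=np.cos(p[2]),np.sin(p[2]); Rs=np.array([[c,-s,0],[s,c,0],[0,0,1]])
W=lambda P: Rs@np.array(P,float)+[p[0],p[1],0]
def rot(tilt,sg):
    a=np.radians(tilt); z=np.array([np.sin(a),0,-np.cos(a)]); y=np.array([0,sg,0.]); 
    return R.from_matrix(Rs@np.stack([np.cross(y,z),y,z],1))
def tcp(G,o,back=0): # grasp point in stand -> TCP world
    return W(G)+o.apply([0,0,r.hold_point_z-back])
HB=np.array([-np.sin(np.radians(40)),0,np.cos(np.radians(40))])
def handle(q,up=4): return np.array([-118+q,0,78])+HB*up
def knob(q,z=80):
    f=np.arctan2(120,-12)+(2.17-q); return np.array([-20.5+120.6*np.cos(f),-60+120.6*np.sin(f),z])
E
python3 - <<'E'
from plan import *
o0=r.get_obs(); T=R.from_rotvec(o0['ee_rot']); C=np.array(r.calibration('wrist')['extrinsics'])[:3,3]
print('cam in tool',T.inv().apply(C-o0['tool_pos']),r.hold_point_z)
f=lambda a: None if a is None else np.round(a,2).tolist()
for sg in (1,-1):
  for tl in (40,44):
    o=rot(tl,sg); v=o.as_rotvec(); print(sg,tl,'toolx in stand',Rs.T@o.apply([1,0,0]))
    for n,P,b in [('hpre',handle(0),90),('h0',handle(0),0),('h90',handle(90),0),('hret',handle(90),100),('kpre',knob(.237),90),('k0',knob(.237),0),('k1',knob(1),0),('k2',knob(1.6),0),('k3',knob(2.17),0),('kret',knob(2.17),100)]:
        print(n,f(r.ik(tcp(P,o,b),v)))
for P in ([140,310,300],[300,-120,300]): 
    print(f(r.ik(P,o0['ee_rot'])),f(r.ik(P,(R.from_rotvec([0,0,-np.pi/2])*R.from_rotvec(o0['ee_rot'])).as_rotvec())))
E
```

```text
cam in tool [  73.68256993    0.25814941 -165.75253786] 18.8
1 40 toolx in stand [-7.66044443e-01 -3.13554202e-17 -6.42787610e-01]
hpre [-0.97, 0.31, 1.94, 0.6, 1.35, 2.32]
h0 [-0.86, 0.41, 2.03, 0.69, 1.15, 2.27]
h90 [-0.66, 0.4, 2.05, 0.8, 1.06, 2.36]
hret [-0.81, 0.27, 1.98, 0.67, 1.28, 2.43]
kpre [-0.88, 0.47, 1.67, 0.63, 1.39, 2.44]
k0 [-0.78, 0.55, 1.75, 0.69, 1.22, 2.4]
k1 [-0.87, 0.44, 1.97, 0.68, 1.17, 2.28]
k2 [-0.84, 0.36, 2.12, 0.72, 1.1, 2.24]
k3 [-0.71, 0.33, 2.2, 0.8, 1.03, 2.28]
kret [-0.87, 0.17, 2.11, 0.65, 1.27, 2.36]
1 44 toolx in stand [-7.19339800e-01 -1.79074906e-16 -6.94658370e-01]
hpre [-1.01, 0.35, 1.94, 0.63, 1.38, 2.26]
h0 [-0.9, 0.44, 2.03, 0.73, 1.19, 2.2]
h90 [-0.71, 0.43, 2.06, 0.85, 1.1, 2.28]
hret [-0.85, 0.31, 1.99, 0.71, 1.31, 2.35]
kpre [-0.91, 0.51, 1.67, 0.67, 1.43, 2.39]
k0 [-0.82, 0.58, 1.75, 0.74, 1.26, 2.35]
k1 [-0.9, 0.48, 1.97, 0.72, 1.22, 2.22]
k2 [-0.88, 0.4, 2.13, 0.75, 1.15, 2.17]
k3 [-0.76, 0.36, 2.21, 0.85, 1.07, 2.19]
kret [-0.92, 0.22, 2.12, 0.68, 1.3, 2.28]
-1 40 toolx in stand [ 7.66044443e-01 -2.41557311e-17  6.42787610e-01]
hpr
[... 363 characters left out ...]
03, -0.86]
kret [-0.87, 0.17, 2.11, 0.65, 1.27, -0.78]
-1 44 toolx in stand [7.19339800e-01 1.79074906e-16 6.94658370e-01]
hpre [-1.01, 0.35, 1.94, 0.63, 1.38, -0.89]
h0 [-0.9, 0.44, 2.03, 0.73, 1.19, -0.94]
h90 [-0.71, 0.43, 2.06, 0.85, 1.1, -0.86]
hret [-0.85, 0.31, 1.99, 0.71, 1.31, -0.79]
kpre [-0.91, 0.51, 1.67, 0.67, 1.43, -0.75]
k0 [-0.82, 0.58, 1.75, 0.74, 1.26, -0.79]
k1 [-0.9, 0.48, 1.97, 0.72, 1.22, -0.92]
k2 [-0.88, 0.4, 2.13, 0.75, 1.15, -0.97]
k3 [-0.76, 0.36, 2.21, 0.85, 1.07, -0.95]
kret [-0.92, 0.22, 2.12, 0.68, 1.3, -0.86]
[0.81, -0.19, 1.81, 0.0, 1.53, -0.33] [0.81, -0.19, 1.81, -0.0, 1.53, 1.24]
[-0.73, -0.23, 1.83, 0.0, 1.53, -1.88] [-0.73, -0.23, 1.83, 0.0, 1.53, -0.31]
```

Run:
```python
from plan import *
o=rot(41,1); v=o.as_rotvec()
r.set_joints([0.81,-.19,1.81,0,1.53,-.33]); r.set_joints([-0.97,-.1,1.85,0.4,1.45,2.3])
r.gripper_to(50,15)
rs={}
for i,b in enumerate((110,60)):
    P=tcp(handle(0),o,b)+(Rs@[0,-40,0] if i==0 else 0)
    r.move_ptp(P,v) if i==0 else r.line_to(P,feed=120)
    cal=r.calibration('wrist'); snap('wrist',f'w{i}.png')
    print('pred handle',proj(cal,W([-118,0,78])),'lid',proj(cal,W([-40,0,113])),'knob',proj(cal,W(knob(.237,75))))
    for t in ('carriage_grip','gate_knob','sample_cup'):
        D=r.regions_of('wrist',t)
        for d in D[:1]: print(t,round(d['conf'],2),d['pixel'],d['pixels'].sum())
print(r.get_obs()['t'])
```

```text
pred handle [323.89392988 214.39979046] lid [317.54853738 282.54577271] knob [196.0923965  204.96089533]
carriage_grip 0.91 [316.2, 208.5] 3605
gate_knob 0.59 [209.9, 201.8] 2981
sample_cup 0.73 [309.7, 258.8] 2072
pred handle [280.98311459 232.2907795 ] lid [280.81228538 309.56675545] knob [123.67542459 221.20908499]
carriage_grip 0.95 [282.4, 223.6] 4964
gate_knob 0.98 [142.5, 209.8] 4489
sample_cup 0.92 [279.3, 277.1] 2706
7.1
```

View pics/w1.png

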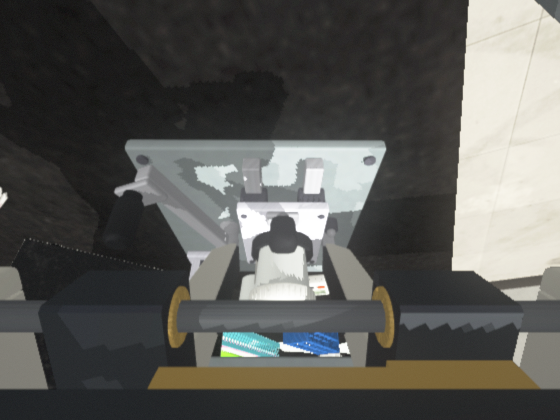

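View pics/w0.png

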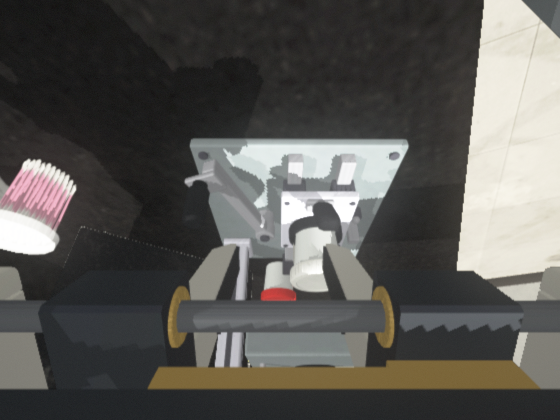

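In w1 the handle is at about (283,232) between the fingers, against a prediction of (281,232). The knob is at about (122,222), against (124,221). The fit holds, so I'll grasp the handle and push.

Run:
```python
from plan import *
o=rot(41,1); v=o.as_rotvec()
r.line_to(tcp(handle(0),o),feed=80)
r.gripper_to(10,25); b=r.get_obs(); print(b['gripper_width'],b['finger_force'],b['wrist_force'])
r.line_to(tcp(handle(82),o),feed=45)
for q in range(84,97,2):
    r.line_to(tcp(handle(q),o),feed=30); b=r.get_obs(); F=Rs.T@b['wrist_force']; print(q,np.round(F,1),np.round(Rs.T@(b['tool_pos']-tcp(handle(90),o)),1))
    if F[0]<-15: break
print(b['t'])
```

```text
19.824417204380993 25.00154435634613 [-4.27070594  0.72995983  3.31221185]
84 [1.  4.8 3.2] [-5.6  0.3  0.1]
86 [1.1 4.1 4.5] [-3.7  0.3  0.1]
88 [0.6 5.4 4.1] [-1.7  0.3  0.1]
90 [-3.8  5.9  6. ] [-0.1  0.3  0.1]
92 [-17.4  10.7  13.1] [ 0.3  0.2 -0. ]
11.8167
```

Run:
```python
from plan import *
o=rot(41,1); v=o.as_rotvec()
r.line_to(tcp(handle(90),o),feed=30)
r.gripper_to(44); r.line_to(tcp(handle(90),o,100),feed=150)
r.line_to(tcp(knob(.237),o,90),feed=180)
cal=r.calibration('wrist'); snap('wrist','w2.png'); print(proj(cal,W(knob(.237,75))),proj(cal,W(handle(90,0))))
r.line_to(tcp(knob(.237),o),feed=80)
print('f',r.get_obs()['wrist_force']); r.gripper_to(10,20); b=r.get_obs(); print(b['gripper_width'],b['finger_force'],np.round(Rs.T@b['wrist_force'],1),b['t'])
```

```text
[278.52832163 217.01436904] [381.45197189 268.25786376]
f [-0.06063242 -0.20918665 -0.05389573]
19.260743156302283 20.000211221922655 [-1.2 -0.9  1.2] 16.3083
```

View pics/w2.png

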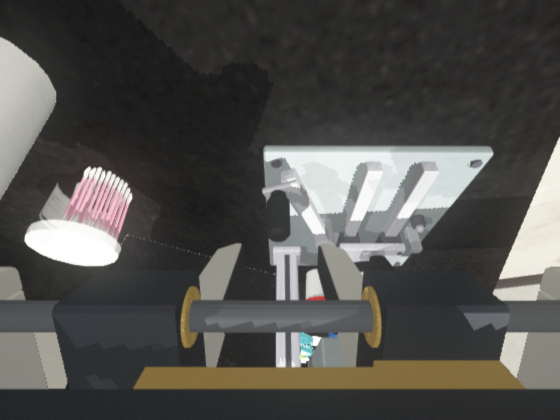

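The knob is centred between the fingers at about (280,215), and the carriage is in. Next, swing the gate.

Run:
```python
from plan import *
o=rot(41,1)
def chk(q):
    b=r.get_obs(); F=Rs.T@b['wrist_force']; print(round(q,2),np.round(F,1),round(b['gripper_width'],1),round(b['t'],1)); return np.linalg.norm(F)
for q in np.linspace(.237,1.85,13)[1:]:
    r.line_to(tcp(knob(q),o),feed=60)
    if chk(q)>35: raise SystemExit('stop')
r.gripper_to(10,35)
for q in (1.93,2.0,2.06,2.11,2.15,2.18,2.2):
    r.line_to(tcp(knob(q),o),feed=30)
    if chk(q)>35: break
```

```text
0.37 [-5.3 -2.8  0.3] 19.6 16.7
0.51 [-6.7 -2.7  1.1] 19.2 17.1
0.64 [-5.8 -1.3  2.5] 19.2 17.6
0.77 [-3.2  0.6  1.9] 19.4 18.0
0.91 [-0.1 -1.3  1. ] 19.1 18.4
1.04 [ 0.6 -1.3  0.2] 19.4 18.8
1.18 [ 0.7 -0.2  2.1] 19.5 19.2
1.31 [-0.3 -1.8  3.3] 19.1 19.6
1.45 [ 0.5 -1.3  3.5] 19.4 20.1
1.58 [ 1.  -2.9  3.9] 19.6 20.5
1.72 [ 1.2 -2.4  3. ] 19.0 20.9
1.85 [ 0.1 -3.8  2.6] 19.8 21.3
1.93 [-2.5 -3.6  5.1] 19.2 22.0
2.0 [-0.9 -4.3  5.1] 19.3 22.4
2.06 [-3.5 -3.4  6.1] 19.0 22.8
2.11 [-1.8 -2.8  5.5] 18.9 23.2
2.15 [ 0.1 -3.5  4.9] 19.1 23.5
2.18 [ 0.1 -3.1  5. ] 18.6 23.8
2.2 [-0.  -3.   5.8] 18.6 24.0
```

The ball was felt around 1.93–2.06, but not the seat yet. I'll push on gently until it presses.

Run:
```python
from plan import *
o=rot(41,1)
for q in (2.215,2.23,2.245,2.26):
    r.line_to(tcp(knob(q),o),feed=30)
    b=r.get_obs(); F=Rs.T@b['wrist_force']; print(q,np.round(F,1),round(b['gripper_width'],1),round(b['t'],1))
    if F[0]<-14: break
for n in ('top','scene'): im=snap(n,n+'3.png')
a=cv2.imread('pics/top3.png')[215:345,220:400];b=cv2.imread('pics/scene3.png')[185:305,205:355]
cv2.imwrite('pics/z3.png',np.hstack([cv2.resize(a,(415,300),interpolation=2),cv2.resize(b,(375,300),interpolation=2)]))
```

```text
2.215 [-3.5 -2.3  7.4] 19.4 24.2
2.23 [-15.7   1.   12.4] 19.2 24.5
```

View pics/z3.png

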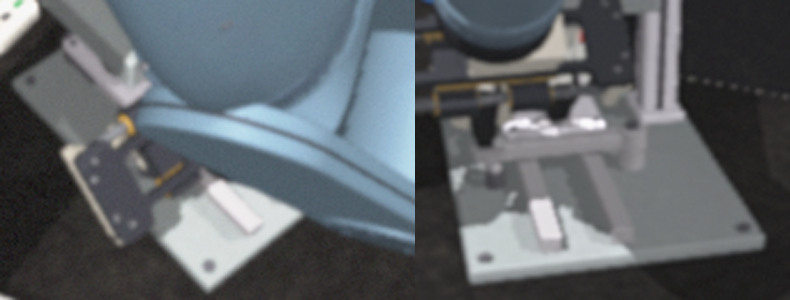

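The gate bar lies across behind the carriage and pressed on its seat (-15.7 N). I'll release, retreat and check.

Run:
```python
from plan import *
o=rot(41,1)
r.line_to(tcp(knob(2.21),o),feed=30)
P=tcp(knob(2.21),o)
r.gripper_to(44); r.line_to(P-o.apply([0,0,110]),feed=120)
r.set_joints([-1.2,-.1,1.85,0.4,1.45,2.3]); b=r.get_obs(); print(b['wrist_force'],b['t'])
for n in ('top','scene'):
    im=snap(n,n+'4.png'); c=r.calibration(n); print(n,'knob shut pred',proj(c,W(knob(2.17,75))),'lid',proj(c,W([50,0,113])),'handle',proj(c,W(handle(90,0))))
    for t in ('gate_knob','sample_cup','carriage_grip'):print(t,[(round(d['conf'],2),d['pixel']) for d in r.regions_of(n,t)[:2]])
a=cv2.imread('pics/top4.png')[215:345,220:400];b=cv2.imread('pics/scene4.png')[185:305,205:355]
cv2.imwrite('pics/z4.png',np.hstack([cv2.resize(a,(415,300),interpolation=2),cv2.resize(b,(375,300),interpolation=2)]))
```

```text
[ 0.02934519  0.20095012 -0.59846729] 27.5667
top knob shut pred [282.22977625 273.138747  ] lid [278.00615267 216.07211931] handle [305.25701489 252.95142882]
gate_knob []
sample_cup []
carriage_grip []
scene knob shut pred [232.21327638 231.00333213] lid [255.65050681 193.8948945 ] handle [262.89129176 225.67640936]
gate_knob [(0.88, [254.9, 239.9])]
sample_cup [(0.94, [254.1, 204.9])]
carriage_grip [(0.93, [256.8, 225.1])]
```

View pics/z4.png

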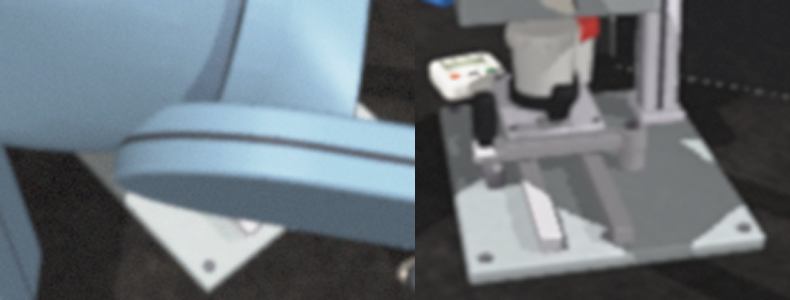

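The scene view shows the cup upright under the hood, with the gate across behind the carriage. The knob is at (233,232), against a fully shut prediction of (232,231), and the arm is clear.

```bash
python3 -c "
from bench import r
print(r.sign_off())"
```

```text
the job is handed in; nothing more can be done
None
```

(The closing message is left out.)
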